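# Open the dry-block incubator by its release button and take out the vial

### The arm

A 7-joint arm with a two-finger parallel gripper is mounted at the origin on the work surface; the furniture and walls round the work are solid. World frame = base frame: x ahead of the robot, y to its left, z up, the work surface at z = 0. Lengths are in m, angles in rad, forces in N, time in s.
With the tool pointing down it reaches from about 0.425 to 0.925 m from the base axis. Payload 6.8 kg.
Tool frame: the origin (TCP) lies between the finger pads; the fingertips stand 22 mm ahead of it and the grasp point (between the pads) lies 3 mm ahead of it; z points along the fingers, y is the line along which they close (so a half turn about z gives the same grasp; the last joint's range is limited). The gripper opens to 85 mm and grips with 20 to 120 N. Pads are 22 mm wide; open, the fingers measure 114 mm over their backs; the gripper's body (76 mm by 85 mm) begins 54 mm behind the grasp point. The pads swing forward as they close: fully open they stand 13 mm farther back than shut.
Start: joints at [1.056, 0.477, 0.022, 1.555, -0.011, 1.109, -0.083], TCP at [0.267, -0.62, 0.253] pointing down, gripper open.
Joint ranges: [-2.96, 2.96], [-0.34, 2.1], [-1.41, 1.46], [0.24, 2.44], [-1.37, 4.51], [0.17, 1.92], [-2.96, 2.96]. Speed limits (rad/s): [2.39, 2.39, 3.14, 3.14, 3.14, 3.14, 3.14].

### API

Orientations are given as a unit quaternion [w, x, y, z].
In Python, from station import bot gives the robot as it stands.
- The arm moves only by the tool servo_tool, never from a script. Its argument "motion" is a list that holds one entry, the list of rows, each a list of 5 numbers: the opening, from 0 (shut) to 1 (fully open), then the shift along the world's x, y, z each as a share of 0.04 m, from -1 to 1, then the turn about the world's z as a share of 0.12 rad, from -1 to 1. A call has 1 to 20 rows; each row shifts and turns the commanded pose from where the row before left it; what a row does not reach is not made up. A row lasts 1/10 s, in which the tool goes at most 50 mm and 8.59 degrees, less where a joint would pass 70% of its speed; a pose out of reach is approached as far as the arm can. A call with a number of a shift or a turn outside -1 to 1 is refused whole. A call with a gripper value outside its range is refused whole. The fingers move at their own pace and stop on an object; "newtons" is the grip in N (left out, the last holds). Time passes only in rows, so rows that do not move let the fingers close. It gives the time, the measured TCP pose, the force, the opening and the grip force at its end, in the units of the state.
- bot.get_obs(): the state, without advancing time (a new reading comes with each control period).
- bot.read_camera(name): name is "scene" or "top"; returns (picture, depth): 400x640x3 uint8, red, green, blue; 400x640 float32, m along the optical axis (not along the pixel's ray), 0 where there is no reading.
- bot.get_calibration(name): a dict with "fovy" (degrees; the focal length in pixels is half the picture's height over the tangent of half this angle, whatever the lens; pixels are square), "cx", "cy" (the principal point, pixels), "view" (4x4, takes a point from world to camera coordinates). Camera axes: x right, y down, z forward; pixel columns grow to the right and rows downward; lengths in m; the calibration is good to about 2 mm. A picture is of the moment at which its call begins. get_calibration takes no time and is no camera call.
- bot.hand_in(): hands the job in; it is judged then, once.
The state is a dict: "t": time; "q": joint angles; "joint_vel": joint speeds; "joint_torque": joint torques, N m; "eef_pos": TCP position; "tool_rot": TCP orientation; "contact_force": force on the tool from outside, world axes, zero at the start; "torque": the same for the moment, N m; "gripper_width": opening from 0.0 (shut) to 1.0 (fully open); "grasp_force": force on a finger pad.
Only numpy, scipy, OpenCV 4.12 (cv2) and the standard library are available. Lean on these libraries where they do the work, as an engineer would, in place of code of your own. Each camera call takes 0.05 s, during which the arm holds its last target. There are 200 camera calls.

### The job

The vial in the dry-block incubator has finished incubating. Press the release button on the front of the incubator so that the clear hood springs fully open, then lift the vial out of the block and, keeping it upright, stand it inside the shallow steel tray beside the incubator. Leave the hood open and the metal sleeve in its well.

Things in the scene. Friction and masses are not known exactly. Their poses are not given: they have to be found in the camera images.
- incubator: white bench-top dry-block incubator, fixed, 240 (x) x 160 (y) x 85 mm high, 148 mm with its hood shut. Origin: on the bench, 125 mm behind its front face; x to its rear, y to its left as the robot sees it, z up. Its front 92 mm is a low console (top z = 70 mm) with the release button in the middle
- block_top (a point): centre of the top of the incubator's aluminium block, 45 mm behind the incubator's origin at z = 85 mm; axes as the incubator's. The block has two round wells 56 mm across and 42 mm deep, axes 33 mm to either side (y) of this point. The deck round it is level, 2 mm lower; the hood's hinge runs along y 73 mm behind this point
- button_top (a point): centre of the top of the release button, a grey rectangular push button 34 (x) x 48 (y) mm standing 9 mm above the console, 55 mm in front of the shut hood; axes as the incubator's. Press it straight down: it gives 6 mm on a light spring (4 N at the stop) and the latch lets go about half way. The point moves with it
- hood (a joint): opening angle of the clear hood (150 x 156 x 58 mm, hinged at its rear edge), rad: about 0 shut and latched, 1.92 at its stop, leaning back. Once unlatched its spring opens it to the stop in about 1.5 s and holds it there; it moves up and back only, never forward of its shut place
- hood_front (a point): middle of the hood's front wall, on its outer face; swings with the hood
- vial: clear plastic vial with a flat lid that stays shut: 90 mm high, 49 mm across, about 60 g, in one of the two wells with its upper 47 mm above the block. Origin: centre of its underside (its axis lies within 2 mm), z up. A hinge lug (+x) and a thumb tab (-x) stand out 32 mm from the axis at the top, so grip across y (50 mm). Turned up to 0.5 rad from the incubator's axes
- sleeve: aluminium reducing sleeve, a thick-walled cup 52 mm across and 42 mm high, sunk in the other well up to the block's top; to be left there. Origin: centre of its underside
- steel_tray: shallow stainless tray lying loose on the bench beside the incubator (either side of it), 162 (x) x 132 (y) x 15 mm; origin: centre of its underside. Flat inside for 138 x 108 mm, floor 2 mm above the origin
- release_button (a joint): travel of the button, m: 0 at rest, 0.006 fully down; it springs back when let go

How it is judged:
By the outcome, as a careful person would: the job done as asked, in the order asked, and still so for the second after the job is handed in, with the robot touching nothing.
It also fails if it takes over 48 s, if anything falls off the work surface, if the arm or the gripper's body presses on something with over 40 N, if the wrist force passes 120 N, or if a joint passes its speed limit or range.

## Working session

There is one attempt and no reset: what is moved stays moved. The work goes in short steps, Python scripts to look and compute and a tool call to move; the robot and the scene stay as the last step left them, time stands still between calls to the robot, and variables do not carry over. Pictures are saved under pics/ and viewed, at most 10 in all, crops included, and the job is handed in when it is done.

Besides the shell and the picture viewer there is one more tool, called after ">>>" as name(argument=value, ...), one argument or row to a line, values as JSON. servo_tool: Moves the arm, as the interface text tells. Shift numbers are shares of 0.04 m and turn numbers shares of 0.12 rad, none past 1 either way. Its arguments: {"type":"object","properties":{"motion":{"type":"array"},"newtons":{"type":"number"}},"required":["motion"]}

```bash
mkdir -p pics; ls
cat > h.py <<'E'
import numpy as np, cv2
from station import bot
def snap(n):
    im,d=bot.read_camera(n); c=bot.get_calibration(n)
    return im,d,c
def f(c): return 200/np.tan(np.radians(c['fovy'])/2)
def pts(d,c):
    v,u=np.mgrid[0:400,0:640]; F=f(c)
    P=np.stack([(u-c['cx'])/F*d,(v-c['cy'])/F*d,d],-1)
    V=np.array(c['view']); return (P-V[:3,3])@V[:3,:3]
def ray(c,u,v,z):
    V=np.array(c['view']); o=-V[:3,:3].T@V[:3,3]
    r=V[:3,:3].T@np.array([(u-c['cx'])/f(c),(v-c['cy'])/f(c),1])
    return o+r*(z-o[2])/r[2]
def proj(c,p):
    V=np.array(c['view']); q=V[:3,:3]@np.array(p)+V[:3,3]; return q[:2]/q[2]*f(c)+[c['cx'],c['cy']]
E
python3 - <<'E'
from h import *
for n in('scene','top'):
    im,d,c=snap(n); cv2.imwrite(f'pics/{n}0.png',im[...,::-1]); np.savez(f'{n}0.npz',im=im,d=d,P=pts(d,c)); print(n,c)
s=bot.get_obs();print(s['t'],s['eef_pos'],s['tool_rot'],s['gripper_width'])
E
```

```text
pics
scene {'fovy': 42.51522312835258, 'cx': 318.1794248289509, 'cy': 207.1096789759771, 'view': array([[ 0.41249222,  0.91087303,  0.01266835,  0.13021182],
       [ 0.75431153, -0.3337297 , -0.5653659 , -0.43290207],
       [-0.51074875,  0.24276492, -0.82474294,  1.31286842],
       [ 0.        ,  0.        ,  0.        ,  1.        ]])}
top {'fovy': 51.03547371646217, 'cx': 325.81739548000206, 'cy': 190.5885358481041, 'view': array([[-0.00123244, -0.99981126,  0.0193889 , -0.3529195 ],
       [-0.99048447, -0.0014478 , -0.13761692,  0.48469447],
       [ 0.13761902, -0.01937401, -0.99029574,  0.8602314 ],
       [ 0.        ,  0.        ,  0.        ,  1.        ]])}
0.1 [ 0.26686651 -0.61946799  0.25241836] [-7.90948503e-04  9.79384409e-01  2.02003711e-01 -2.33591151e-04] 0.9981102885344277
```

View pics/top0.png

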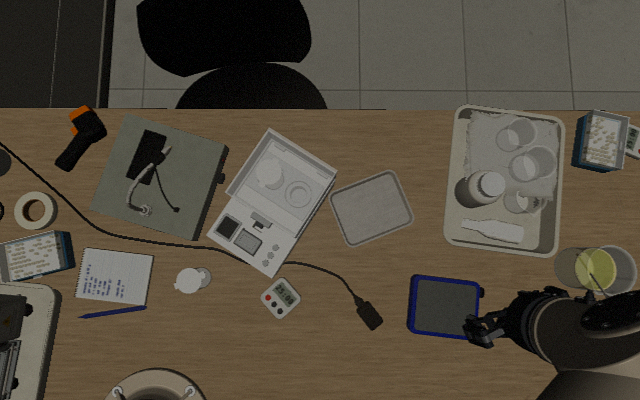

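View pics/scene0.png

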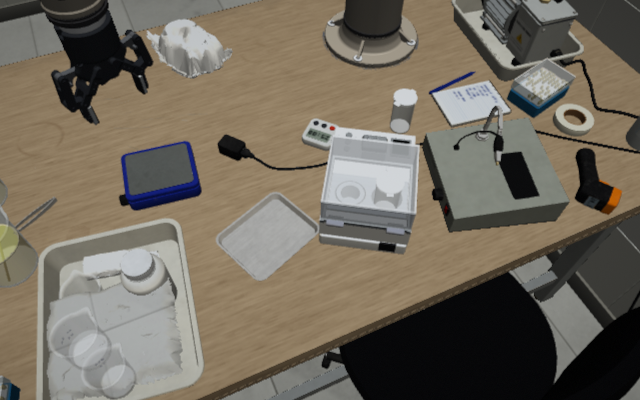

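The top view shows the incubator centred near (272,200), its button near (247,241), the vial in the left well near (270,173), the sleeve near (298,193) and the steel tray near (371,208). A second loose vial at (193,280) is a decoy.

Run:
```python
from h import *
D=np.load('top0.npz');P=D['P'];im=D['im'];c=bot.get_calibration('top')
roi=np.zeros((400,640),bool);roi[115:285,200:345]=1
z=P[...,2]
h=np.histogram(z[roi],np.arange(-.01,.17,.005));print(dict(zip((h[1]*1000).round().astype(int).tolist(),h[0].tolist())))
# incubator: everything higher than 60mm, except hood
hi=roi&(z>.055)&(z<.095)
k=cv2.morphologyEx(hi.astype(np.uint8),cv2.MORPH_OPEN,np.ones((3,3)))
n,l,st,ce=cv2.connectedComponentsWithStats(k);i=1+st[1:,4].argmax();m=l==i;print(st[i])
xy=P[m][:,:2].astype(np.float32)*1000
r=cv2.minAreaRect(xy);print('inc rect',r,cv2.boxPoints(r).round(1).tolist())
con=m&(z<.0745)
print('con',cv2.minAreaRect(P[con][:,:2].astype(np.float32)*1000))
# tray
roi=np.zeros((400,640),bool);roi[160:255,322:422]=1
m=roi&(z>.008)&(z<.03);print('tray',m.sum(),cv2.minAreaRect(P[m][:,:2].astype(np.float32)*1000))
hsv=cv2.cvtColor(im,cv2.COLOR_RGB2HSV)
m=(roi&(hsv[...,1]<45)).astype(np.uint8);m=cv2.morphologyEx(m,cv2.MORPH_OPEN,np.ones((5,5)))
cn=max(cv2.findContours(m,0,2)[0],key=cv2.contourArea);
q=np.array([ray(c,*p[0],.015)[:2]*1000 for p in cn],np.float32);print('tray col',cv2.minAreaRect(q))
cr=cv2.resize(im[120:285,195:425],None,fx=3.4,fy=3.4,interpolation=cv2.INTER_CUBIC);cr=cv2.convertScaleAbs(cr,alpha=1.2)
cv2.imwrite('pics/crop.png',cr[...,::-1])
vis=np.clip(z[120:285,195:425]/.16*255,0,255).astype(np.uint8)
cv2.imwrite('pics/z.png',cv2.resize(cv2.applyColorMap(vis,cv2.COLORMAP_JET),None,fx=3.4,fy=3.4,interpolation=0))
```

```text
{-10: 29, -5: 6785, 0: 4984, 5: 250, 10: 177, 15: 172, 20: 71, 25: 71, 30: 84, 35: 123, 40: 127, 45: 138, 50: 503, 55: 591, 60: 47, 65: 1588, 70: 1366, 75: 366, 80: 184, 85: 61, 90: 40, 95: 143, 100: 15, 105: 12, 110: 12, 115: 11, 120: 12, 125: 10, 130: 15, 135: 13, 140: 100, 145: 6002, 150: 449, 155: 0, 160: 0}
[ 207  198   90   80 3424]
inc rect ((385.3457946777344, -200.42318725585938), (160.724609375, 93.71780395507812), 57.6982421875) [[302.79998779296875, -243.3000030517578], [382.0, -293.3999938964844], [467.8999938964844, -157.5], [388.70001220703125, -107.5]]
con ((384.8034362792969, -200.15966796875), (160.4385223388672, 92.07063293457031), 57.2846794128418)
tray 746 ((452.8183898925781, -443.133056640625), (141.94900512695312, 175.81529235839844), 21.7434024810791)
tray col ((447.88592529296875, -447.5230712890625), (117.66097259521484, 152.96142578125), 21.11957359313965)
```

View pics/crop.png

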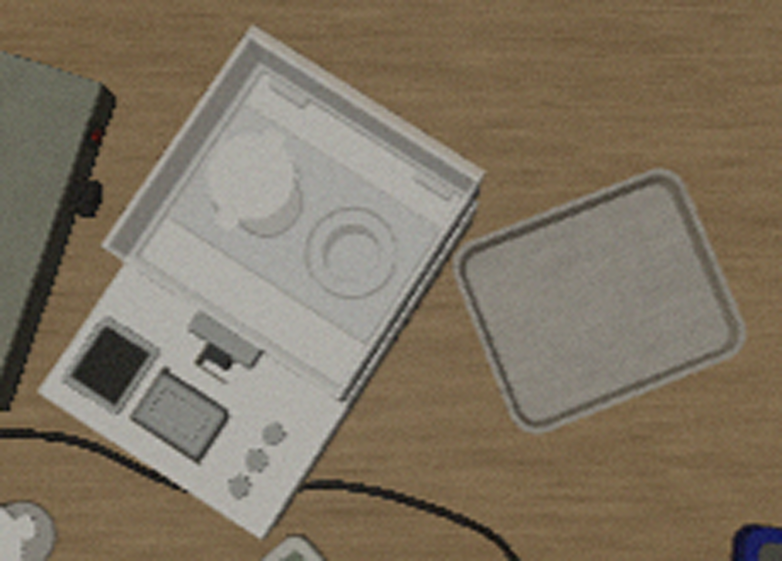

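View pics/z.png

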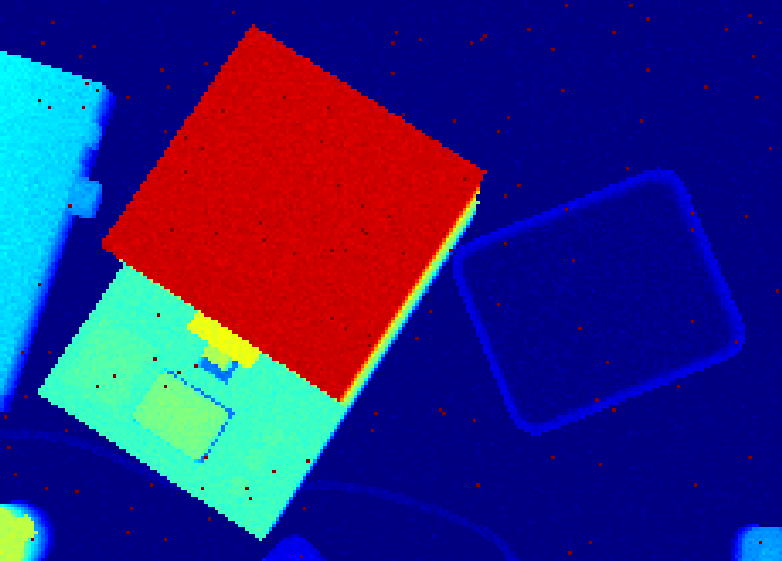

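Run:
```python
from h import *
D=np.load('top0.npz');P=D['P'];im=D['im'];c=bot.get_calibration('top');z=P[...,2]
roi=np.zeros((400,640),bool);roi[115:285,200:345]=1
def big(m):
    n,l,st,ce=cv2.connectedComponentsWithStats(cv2.morphologyEx(m.astype(np.uint8),cv2.MORPH_OPEN,np.ones((3,3))));return l==1+st[1:,4].argmax()
m=big(roi&(z>.14));r=cv2.minAreaRect(P[m][:,:2].astype(np.float32)*1000);print('hood',r,np.median(z[m]))
r2=np.zeros_like(roi);r2[225:260,230:266]=1
m=big(r2&(z>.0735)&(z<.09));m
print('button',m.sum(),cv2.minAreaRect(P[m][:,:2].astype(np.float32)*1000),np.median(z[m]),'console',np.median(z[roi&(z>.06)&(z<.0735)]))
b=ray(c,195+180.5/3.4,120+415.5/3.4,.079);print('button colour',b)
o=np.array([451.6,-242.8]);
for a in(-.568,):
    x=np.array([np.cos(a),np.sin(a)]);y=np.array([-x[1],x[0]])
    print('btn',o-87*x,'hoodc',o+43*x,'vialwell',o+45*x+33*y)
    v=(o+45*x+33*y)/1000;p=proj(c,[*v,.132]);print('proj lid in crop',(p-[195,120])*3.4)
```

```text
hood ((474.92059326171875, -286.7032470703125), (204.95921325683594, 150.21229553222656), 57.27775955200195) 0.14801058218443774
button 392 ((375.7969970703125, -194.47662353515625), (47.96873474121094, 34.00210952758789), 56.739830017089844) 0.0784927052595817 console 0.06970725487942367
button colour [ 0.37451069 -0.1965402   0.079     ]
btn [ 378.26086574 -195.99859633] hoodc [ 487.84807785 -265.93172825] vialwell [ 507.28629153 -239.18933028]
proj lid in crop [246.61049965 176.95085701]
```

>>> servo_tool(
  motion=[
    [[0,0.2,0.87,0,-0.63],[0,0.2,0.87,0,-0.63],[0,0.2,0.87,0,-0.63],[0,0.2,0.87,0,-0.63],[0,0.2,0.87,0,-0.63],[0,0.2,0.87,0,-0.63],[0,0.27,0.87,0,-0.63],[0,0.27,0.87,0,-0.63],[0,0.27,0.87,0,-0.63],[0,0.27,0.87,0,-0.63],[0,0.27,0.87,0,-0.63],[0,0.27,0.87,0,-0.63],[0,0,0,0,0],[0,0,0,0,0]],
  ],
)

```text
t: 1.5
eef_pos: [0.3799, -0.2019, 0.2532]
tool_rot: [0.0, 0.969, -0.246, -0.0]
contact_force: [-0.2, 0.2, 0.9]
gripper_width: -0.0
grasp_force: 0.0
```

>>> servo_tool(
  motion=[
    [[0,0,0,-0.7,0],[0,0,0,-0.7,0],[0,0,0,-0.7,0],[0,0,0.05,-0.7,0],[0,0,0,-0.5,0],[0,0,0,-0.3,0],[0,0,0,0,0],[0,0,0,0,0]],
  ],
)

```text
t: 2.3
eef_pos: [0.3796, -0.2013, 0.1094]
tool_rot: [0.0, 0.969, -0.248, -0.0]
contact_force: [0.6, -1.5, 0.2]
gripper_width: -0.001
grasp_force: 0.0
```

>>> servo_tool(
  motion=[
    [[0,0,0,-0.08,0],[0,0,0,-0.08,0],[0,0,0,-0.08,0],[0,0,0,0,0],[0,0,0,0,0]],
  ],
)

```text
t: 2.8
eef_pos: [0.3799, -0.2003, 0.0998]
tool_rot: [0.0, 0.969, -0.248, 0.0]
contact_force: [-0.4, -0.9, 0.4]
gripper_width: 0.001
grasp_force: 0.2
```

>>> servo_tool(
  motion=[
    [[0,0,0,-0.06,0],[0,0,0,-0.05,0],[0,0,0,0,0]],
  ],
)

```text
t: 3.1
eef_pos: [0.38, -0.2003, 0.0952]
tool_rot: [0.0, 0.969, -0.248, 0.0]
contact_force: [-0.9, -0.4, 3.4]
gripper_width: -0.001
grasp_force: 1.8
```

Run:
```python
from h import *
im,d,c=snap('scene');cv2.imwrite('pics/s1.png',cv2.resize(im[80:300,200:500],None,fx=2.5,fy=2.5)[...,::-1])
s=bot.get_obs();print(s['t'],s['eef_pos'],s['contact_force'])
```

```text
3.15 [ 0.38002913 -0.20037066  0.09534071] [-0.38274507 -0.84474591  3.50135099]
```

View pics/s1.png

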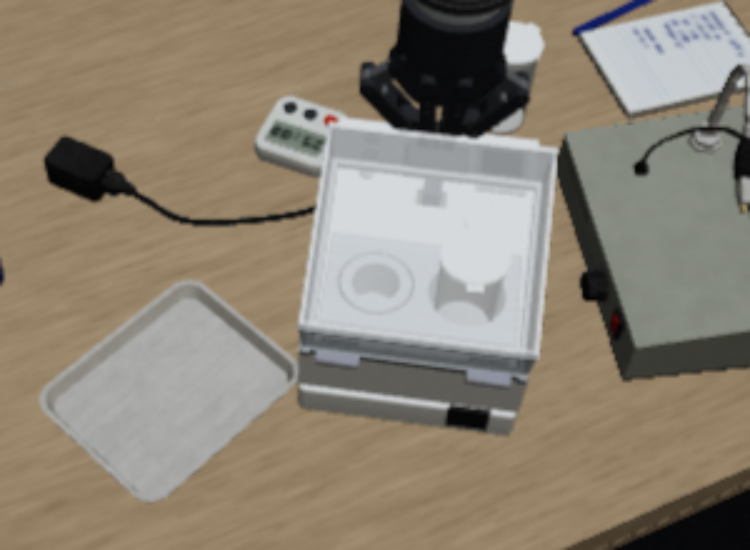

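The hood still looks nearly shut at this moment, with the vial lid at crop (475,250). The button is almost fully down (3.4 N). I'll wait, lift clear and check.

>>> servo_tool(
  motion=[
    [[0,0,0,-0.03,0],[0,0,0,0,0],[0,0,0,0.6,0],[0,0,0,0.8,0],[0,0,0,0.8,0],[0.5,0,0,0.8,0],[1,-0.2,0,0.8,0],[1,0,0,0,0],[1,0,0,0,0],[1,0,0,0,0],[1,0,0,0,0],[1,0,0,0,0],[1,0,0,0,0],[1,0,0,0,0],[1,0,0,0,0]],
  ],
)

```text
t: 4.65
eef_pos: [0.3719, -0.2003, 0.2459]
tool_rot: [-0.0, 0.969, -0.248, -0.0]
contact_force: [-0.3, -0.4, -0.1]
gripper_width: 1.0
grasp_force: 0.0
```

Run:
```python
from h import *
im,d,c=snap('scene');im2,d2,c2=snap('top')
np.savez('s2.npz',im=im,d=d,P=pts(d,c));np.savez('t2.npz',im=im2,d=d2,P=pts(d2,c2))
a=cv2.resize(im[60:260,250:470],None,fx=1.8,fy=2.5);a=cv2.resize(im[80:280,280:460],(396,440));b=cv2.resize(im2[110:290,200:362],(396,440))
cv2.imwrite('pics/c2.png',np.hstack([a,b])[...,::-1])
```

```text
(no output)
```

View pics/c2.png

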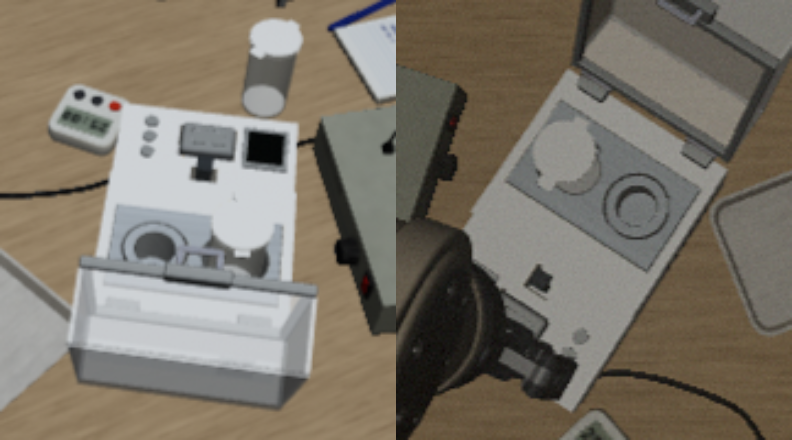

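The hood is open in both views. The top view shows the lid at about panel (168,153) with its tab at (148,185), and the sleeve at (240,205).

Run:
```python
from h import *
D=np.load('t2.npz');P=D['P'];im=D['im'];z=P[...,2];c=bot.get_calibration('top')
for nm,box in(('top',(145,205,240,295)),):
    roi=np.zeros((400,640),bool);roi[box[0]:box[1],box[2]:box[3]]=1
    m=(roi&(z>.122)&(z<.142)).astype(np.uint8)
    n,l,st,ce=cv2.connectedComponentsWithStats(m);m=(l==1+st[1:,4].argmax()).astype(np.uint8)
    print('lid',m.sum(),'z',np.median(z[m>0]))
    q=P[m>0][:,:2].astype(np.float32)*1000
    print('mean',q.mean(0),'rect',cv2.minAreaRect(q))
    dt=cv2.distanceTransform(cv2.resize(m,None,fx=4,fy=4,interpolation=0),2,5);_,r,_,loc=cv2.minMaxLoc(dt);u,v=(loc[0]+.5)/4-.5,(loc[1]+.5)/4-.5
    ctr=ray(c,u,v,.132)*1000;print('inscribed',u,v,r/4,ctr)
    dd=q-ctr[:2];far=np.hypot(*dd.T)>27.5;a=np.arctan2(dd[far,1],dd[far,0]);print('far angles',np.sort(a).round(2))
    print(cv2.fitEllipse(q[~far][cv2.convexHull(q[~far],returnPoints=False)[:,0]]))
print('deck z',np.median(z[235-10:240,255:270]))
# sleeve dark ring / block rect
g=cv2.cvtColor(im,cv2.COLOR_RGB2GRAY)
roi=np.zeros((400,640),np.uint8);roi[145:225,240:335]=1
zz=(z>.079)&(z<.092)
gv=np.median(g[205:212,302:308]),np.median(g[212:216,270:280]);print('grey',gv)
```

```text
lid 570 z 0.13279491424362258
mean [ 507.31442 -240.22415] rect ((507.5920715332031, -239.82237243652344), (51.31601333618164, 49.77556610107422), 16.71513557434082)
inscribed 270.875 166.875 7.489923477172852 [ 517.39644563 -245.41851101  132.        ]
far angles [-3.14 -3.11 -3.11 -3.11 -3.08 -3.06 -3.05 -3.04 -3.   -2.99 -2.97 -2.95
 -2.92 -2.91 -2.86 -2.85 -2.78 -2.76 -2.73 -2.7  -2.64  1.66  1.71  1.8
  1.86  1.86  1.9   1.95  1.97  2.01  2.03  2.07  2.09  2.1   2.12  2.15
  2.17  2.19  2.19  2.2   2.23  2.25  2.26  2.27  2.27  2.32  2.34  2.35
  2.36  2.38  2.39  2.43  2.43  2.44  2.46  2.46  2.47  2.49  2.51  2.51
  2.52  2.53  2.53  2.53  2.55  2.55  2.55  2.56  2.56  2.58  2.59  2.59
  2.59  2.6   2.6   2.61  2.61  2.61  2.63  2.63  2.64  2.64  2.65  2.66
  2.67  2.69  2.69  2.69  2.7   2.7   2.71  2.71  2.73  2.73  2.74  2.75
  2.75  2.75  2.75  2.76  2.78  2.78  2.78  2.79  2.8   2.8   2.8   2.82
  2.82  2.84  2.85  2.88  2.88  2.89  2.92  2.93  2.94  2.96  2.99  3.
  3.    3.03  3.04  3.06  3.06  3.1   3.1   3.1   3.11]
((513.4021606445312, -242.9846649169922), (46.119014739990234, 48.301639556884766), 111.89578247070312)
deck z 0.06957477445812428
grey (np.float64(114.0), np.float64(146.0))
```

Run:
```python
from h import *
D=np.load('t2.npz');P=D['P'];im=D['im'];z=P[...,2];c=bot.get_calibration('top')
m=np.zeros((400,640),np.uint8);s=np.s_[140:205,240:300];m[s]=((z[s]>.12)&(z[s]<.145))
g=cv2.GaussianBlur(cv2.cvtColor(im,cv2.COLOR_RGB2GRAY),(3,3),0)
for mm in(cv2.medianBlur(m,3),):
    n,l,st,ce=cv2.connectedComponentsWithStats(mm);k=l==1+st[1:,4].argmax()
    q=P[k][:,:2]*1000;v,u=np.nonzero(k);print(k.sum(),u.min(),u.max(),v.min(),v.max())
    ctr=np.array([507.3,-239.8]);dd=q-ctr;r=np.hypot(*dd.T);f_=r>26.5;print(np.c_[r[f_],np.degrees(np.arctan2(dd[f_,1],dd[f_,0]))].round(0).tolist())
cr=cv2.resize(im[145:200,240:310],None,fx=9,fy=9,interpolation=cv2.INTER_CUBIC)
for rr in(24.5,):
  for t in np.arange(0,6.3,.2):
    p=(proj(c,[.5073+.0245*np.cos(t),-.2398+.0245*np.sin(t),.132])-[240,145]+.5)*9;cv2.circle(cr,tuple(int(i) for i in p),2,(255,0,0),-1)
cv2.imwrite('pics/lid.png',cr[...,::-1])
```

```text
573 256 281 158 187
[[30.0, -18.0], [30.0, -22.0], [31.0, -25.0], [36.0, -1.0], [28.0, -20.0], [28.0, -24.0], [29.0, -27.0], [30.0, -31.0], [31.0, -33.0], [27.0, -29.0], [28.0, -32.0], [29.0, -37.0], [27.0, -34.0], [28.0, -38.0], [175.0, -147.0], [175.0, -147.0], [175.0, -147.0], [28.0, 99.0], [28.0, 139.0], [27.0, 142.0], [30.0, 142.0], [28.0, 145.0], [27.0, 147.0], [31.0, 144.0], [30.0, 148.0], [29.0, 149.0], [28.0, 152.0], [27.0, 157.0], [27.0, 161.0], [32.0, 149.0], [31.0, 152.0], [30.0, 156.0], [29.0, 158.0], [29.0, 163.0], [28.0, 166.0], [32.0, 156.0], [31.0, 160.0], [30.0, 163.0]]
```

View pics/lid.png

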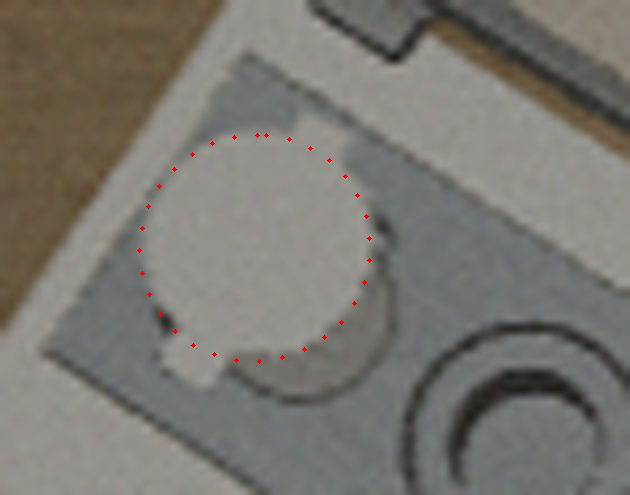

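The lid circle fits well at (0.5073, -0.2398). The lug-to-tab line gives a yaw of about -0.50, which matches the tool yaw.

>>> servo_tool(
  motion=[
    [[1,0.6,-0.17,0,0],[1,0.7,-0.2,0,0],[1,0.7,-0.21,0,0],[1,0.7,-0.21,0,0],[1,0.68,-0.2,0,0],[1,0,0,0,0],[1,0,0,-0.6,0],[1,0,0,-0.6,0],[1,0,0,-0.6,0],[1,0,0,-0.6,0],[1,0,0,-0.5,0],[1,0,0,0,0],[1,0,0,0,0]],
  ],
)

```text
t: 6.05
eef_pos: [0.5068, -0.2399, 0.1304]
tool_rot: [0.0, 0.969, -0.248, -0.0]
contact_force: [0.0, 0.1, -0.3]
gripper_width: 1.0
grasp_force: 0.0
```

>>> servo_tool(
  motion=[
    [[1,0,0,-0.2,0],[1,0,0,-0.2,0],[1,0,0,0,0],[0.75,0,0,0,0],[0.65,0,0,0,0],[0.5,0,0,0,0],[0.4,0,0,0,0],[0.4,0,0,0,0],[0.4,0,0,0,0],[0.4,0,0,0,0]],
  ],
  newtons=25,
)

```text
t: 7.05
eef_pos: [0.5074, -0.2401, 0.1145]
tool_rot: [0.0, 0.969, -0.248, 0.0]
contact_force: [-0.5, 0.2, 5.4]
gripper_width: 0.561
grasp_force: 25.7
```

>>> servo_tool(
  motion=[
    [[0.4,0,0,0.1,0],[0.4,0,0,0.2,0],[0.4,0,0,0.3,0],[0.4,0,0,0.4,0],[0.4,0,0,0.4,0],[0.4,0,0,0.4,0],[0.4,0,0,0.4,0],[0.4,0,0,0.2,0],[0.4,0,0,0,0],[0.4,0,0,0,0]],
  ],
)

```text
t: 8.05
eef_pos: [0.5068, -0.2398, 0.2099]
tool_rot: [0.0, 0.969, -0.248, -0.0]
contact_force: [-0.2, 0.6, -0.4]
gripper_width: 0.56
grasp_force: 26.0
```

Run:
```python
from h import *
im,d,c=snap('scene');im2,d2,c2=snap('top')
s=bot.get_obs();print(s['eef_pos'],s['contact_force'],s['gripper_width'])
b=cv2.resize(im2[140:290,270:430],(427,400));a=cv2.resize(im[60:270,210:430],(419,400))[:, :372]
cv2.imwrite('pics/c3.png',np.hstack([a,b])[...,::-1])
# tray from open top view: rim inner by depth
P=pts(d2,c2);z=P[...,2];roi=np.zeros((400,640),bool);roi[160:255,322:422]=1
m=roi&(z>.009)&(z<.03);m=cv2.morphologyEx(m.astype(np.uint8),cv2.MORPH_CLOSE,np.ones((3,3)))
n,l,st,ce=cv2.connectedComponentsWithStats(m);k=l==1+st[1:,4].argmax();print(cv2.minAreaRect(P[k][:,:2].astype(np.float32)*1000))
```

```text
[ 0.50650988 -0.23971234  0.20926675] [ 0.35847493  0.19710549 -0.62723889] 0.5578588811631837
((441.720458984375, -424.69598388671875), (136.99058532714844, 221.0212860107422), 18.958253860473633)
```

View pics/c3.png

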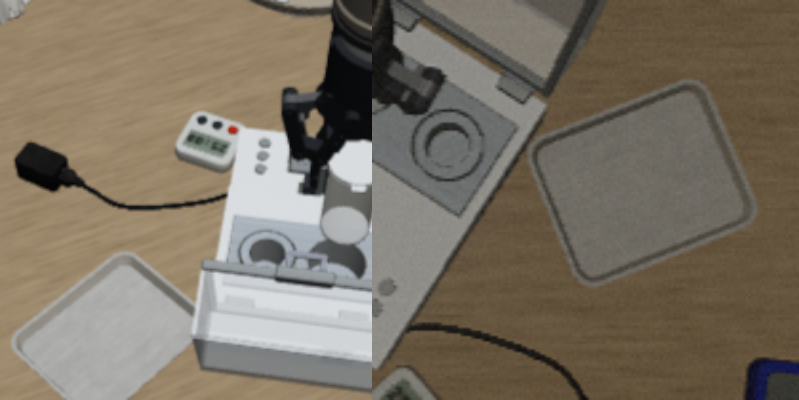

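The vial is held upright well clear of the block, and the sleeve is still in its well. In the right-hand panel the tray centre is at about top-view pixel (371,208.6).

Run:
```python
from h import *
c=bot.get_calibration('top');print(ray(c,370.8,208.6,.012))
```

```text
[ 0.44846525 -0.45197275  0.012     ]
```

>>> servo_tool(
  motion=[
    [[0.4,-0.1,-0.3,0,0],[0.4,-0.15,-0.5,0,0],[0.4,-0.17,-0.65,0,0],[0.4,-0.17,-0.65,0,0],[0.4,-0.17,-0.65,0,0],[0.4,-0.17,-0.65,0,0],[0.4,-0.17,-0.65,0,0],[0.4,-0.15,-0.55,0,0],[0.4,-0.12,-0.4,0,0],[0.4,-0.07,-0.23,0,0],[0.4,0,0,0,0],[0.4,0,0,-0.3,0],[0.4,0,0,-0.5,0],[0.4,0,0,-0.5,0],[0.4,0,0,-0.5,0],[0.4,0,0,-0.5,0],[0.4,0,0,-0.5,0],[0.4,0,0,-0.25,0],[0.4,0,0,0,0],[0.4,0,0,0,0]],
  ],
)

```text
t: 10.15
eef_pos: [0.4501, -0.4487, 0.0884]
tool_rot: [-0.0, 0.969, -0.247, 0.0]
contact_force: [0.1, -0.2, 1.1]
gripper_width: 0.558
grasp_force: 26.0
```

>>> servo_tool(
  motion=[
    [[0.4,0,0,-0.08,0],[0.4,0,0,-0.08,0],[0.4,0,0,-0.05,0],[0.4,0,0,0,0],[0.4,0,0,0,0]],
  ],
)

```text
t: 10.65
eef_pos: [0.4495, -0.4492, 0.0798]
tool_rot: [0.0, 0.969, -0.248, 0.0]
contact_force: [0.9, 0.5, -0.1]
gripper_width: 0.56
grasp_force: 26.0
```

>>> servo_tool(
  motion=[
    [[0.4,0,0,-0.06,0],[0.4,0,0,-0.05,0],[0.4,0,0,0,0],[0.4,0,0,0,0]],
  ],
)

```text
t: 11.05
eef_pos: [0.4494, -0.4491, 0.0752]
tool_rot: [-0.0, 0.969, -0.248, -0.0]
contact_force: [-0.4, -0.4, -0.4]
gripper_width: 0.558
grasp_force: 26.0
```

>>> servo_tool(
  motion=[
    [[0.4,0,0,-0.03,0],[0.4,0,0,-0.02,0],[0.4,0,0,0,0],[0.4,0,0,0,0]],
  ],
)

```text
t: 11.45
eef_pos: [0.4496, -0.4493, 0.0736]
tool_rot: [0.0, 0.969, -0.248, 0.0]
contact_force: [-0.2, 1.1, 2.3]
gripper_width: 0.563
grasp_force: 25.9
```

>>> servo_tool(
  motion=[
    [[0.4,0,0,-0.02,0],[0.4,0,0,0,0],[0.4,0,0,0,0]],
  ],
)

```text
t: 11.75
eef_pos: [0.45, -0.4495, 0.0736]
tool_rot: [0.0, 0.969, -0.248, 0.001]
contact_force: [-1.5, 1.3, 7.8]
gripper_width: 0.565
grasp_force: 25.9
```

Contact is firm at 7.8 N, so I'll release slowly, let the pads clear and rise.

>>> servo_tool(
  motion=[
    [[0.58,0,0,0.02,0],[0.62,0,0,0,0],[0.68,0,0,0,0],[0.78,0,0,0,0],[0.9,0,0,0,0],[1,0,0,0,0],[1,0,0,0,0],[1,0,0,0,0],[1,0,0,0.2,0],[1,0,0,0.5,0],[1,0,0,0.8,0],[1,0,0,0.8,0],[1,0,0,0.8,0],[1,0,0,0.8,0],[1,-0.3,-0.6,0.4,0],[1,-0.4,-0.9,0,0],[1,-0.4,-0.9,0,0],[1,-0.4,-0.9,0,0],[1,0,0,0,0],[1,0,0,0,0]],
  ],
)

```text
t: 13.75
eef_pos: [0.3884, -0.582, 0.2455]
tool_rot: [0.0, 0.969, -0.249, -0.0]
contact_force: [-0.7, 0.0, -0.1]
gripper_width: 1.002
grasp_force: 0.0
```

Run:
```python
from h import *
im,d,c=snap('scene');im2,d2,c2=snap('top')
s=bot.get_obs();print(s['t'],s['eef_pos'],s['contact_force'])
b=cv2.resize(im2[120:280,220:420],(500,400));a=cv2.resize(im[130:290,210:330],(300,400))
cv2.imwrite('pics/c4.png',np.hstack([a,b])[...,::-1])
```

```text
13.85 [ 0.39049905 -0.57994351  0.24551321] [0.06230858 0.36782235 0.48848038]
```

View pics/c4.png

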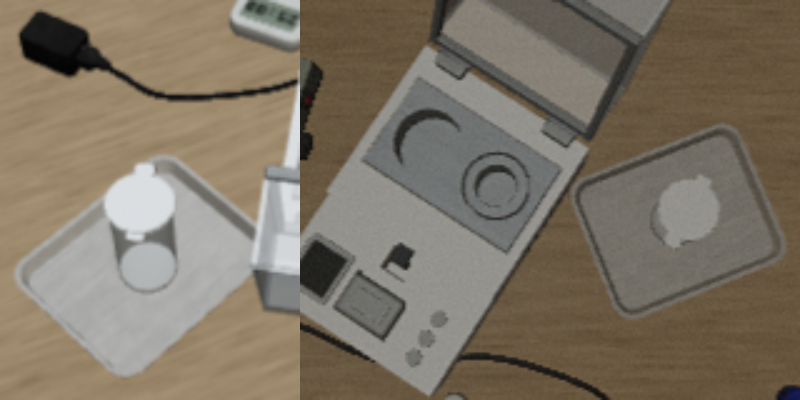

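The vial stands upright near the middle of the tray. The hood is open, the sleeve is in its well and the arm is clear.

```bash
python3 -c "
from station import bot
print(bot.hand_in())"
```

```text
the job is handed in; nothing more can be done
None
```

The button was pressed, the hood is open, the vial stands upright in the steel tray, the sleeve is still in its well, and the job was handed in at about 14 s.

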